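# Clamp the sharpening stone across its bridge over the drip tray

### The arm

A 6-joint arm with a two-finger parallel gripper is mounted at the origin on a cart in front of the work surface, level with it; the furniture and walls round the work are solid. World frame = base frame: x ahead of the robot, y to its left, z up, the work surface at z = 0. Lengths are in mm, angles in rad, forces in N, time in s.
With the tool pointing down it reaches from about 350 to 775 mm from the base axis. Payload 7.3 kg.
Tool frame: the origin (TCP) lies midway between the tips of the shut fingers; the grasp point (between the pads) lies 19 mm behind it; z points along the fingers, y is the line along which they close (so a half turn about z gives the same grasp; the last joint's range is limited). The gripper opens to 92 mm and grips with 3 to 60 N. Pads are 19 mm wide; open, the fingers measure 130 mm over their backs; the gripper's body (75 mm by 190 mm) begins 47 mm behind the grasp point.
Start: joints at [1.104, 0.342, 1.524, -0, 1.275, -0.146], TCP at [165.532, 498.241, 226.741] pointing down, gripper open.
Joint ranges: [-2.53, 2.53], [-0.77, 2.02], [0.04, 2.7], [-1, 4.14], [0.28, 2.66], [-3.11, 3.11]. Speed limits (rad/s): [2.57, 2.57, 3.14, 3.14, 3.14, 3.14].

### API

Orientations are given as [roll, pitch, yaw] about the fixed x, y, z axes, in that order (R = Rz(yaw) Ry(pitch) Rx(roll)).
In Python, from plant import monitor, optics, workorder gives the robot as it stands. The module is installed in compiled form; this text tells all that it offers.
- The arm moves only by the tool servo_tool, never from a script. Its arguments are lists of equal length, an entry for each row: "linear": the shift along the tool's x, y, z as a fraction of full scale, a list of three; "spin": the turn about the tool's z as a fraction of full scale. In form: {"linear": [[dx, dy, dz], ...], "spin": [spin, ...]}. A call has exactly 8 rows; each row shifts and turns the commanded pose from where the row before left it, along the tool's axes as they then stand; what a row does not reach is not made up. Full scale, the value 1, is 200 mm for a shift and 90 degrees for a turn. A row lasts 1/8 s, in which the tool goes at most 62.5 mm and 10.7 degrees, less where a joint would pass 70% of its speed; a pose out of reach is approached as far as the arm can. A call with a number of a shift or a turn outside -1 to 1 is refused whole. A call with a gripper value outside its range is refused whole. "hand" is the opening, from -1 (shut) to 1 (fully open), set as the call begins (left out, the last holds). The fingers move at their own pace and stop on an object; the grip force is fixed at half the most. Time passes only in rows, so rows that do not move let the fingers close, or fill a call up. It gives the time, the measured TCP pose, the force, the opening and the grip force at its end, in the units of the state.
- monitor.get_obs(): the state, without advancing time (a new reading comes with each control period).
- optics.capture(name): name is "scene" or "top"; returns a dict with "frame" (420x560x3 uint8, blue, green, red), "K" (3x3 intrinsics, pixels), "D" ([k1, k2, p1, p2, k3] as OpenCV has them; the pictures are not rectified), "world_to_cam" (4x4, takes a point from world to camera coordinates). Camera axes: x right, y down, z forward; pixel columns grow to the right and rows downward; lengths in mm; the calibration is good to about 2 mm. A picture is of the moment at which its call begins. There is no depth.
- workorder.close_job(): hands the job in; it is judged then, once.
The state is a dict: "time": time; "joint_positions": joint angles; "dq": joint speeds; "tau": joint torques, N m; "tool_pos": TCP position; "tcp_rot": TCP orientation; "contact_force": force on the tool from outside, world axes, zero at the start; "moment": the same for the moment, N m; "grip_width": finger opening in mm; "finger_force": force on a finger pad.
Only numpy, scipy, OpenCV 4.12 (cv2) and the standard library are available. Lean on these libraries where they do the work, as an engineer would, in place of code of your own. Each camera call takes 0.05 s, during which the arm holds its last target. There are 200 camera calls.

### The job

Get the sharpening stone ready for use: take it from the bamboo draining rest and set it, pale side up, across the two rubber rests of the sharpening tray, straight and centred, clamped between the sprung orange jaw and the rubber stop on the splash guard. It must lie flat on both rests with the jaw pressing on its end, and you must let go of it; do not disturb the mug, the glass, the onion or the washing-up brush.

Things in the scene. Friction and masses are not known exactly. Their poses are not given: they have to be found in the camera images.
- stone: Sharpening stone, a plain block 160 (x) x 52 (y) x 26 (z) mm, 0.3 to 0.55 kg, blue-grey with the top 10 mm pale tan. Origin: centre of its underside; x along its length, z up. Either end may face the splash guard. Starts flat, pale side up, on the bamboo rest. Grasp it across its width at mid-length, where both holders leave the fingers free.
- drain_rest: Bamboo draining rest, fixed: two cross battens 18 mm wide and 86 mm long (y), at x = -55 and +55 mm, upper faces at z = 20 mm, joined by a low spine 22 mm wide (top at z = 12 mm). Origin: its middle at worktop level; x roughly along the stone.
- pond: Dark grey sharpening tray, fixed, 236 x 150 mm, side walls 20 mm high. Origin: at worktop level under the middle of the stone's place; x runs along that place from the spring housing (-x end, nearer the robot) to the splash guard (+x end); z up. The steel spring housing fills x = -130 to -96 mm, 62 mm wide, up to z = 52 mm.
- seat (a point): Centre of the stone's underside when properly clamped: tray x = y = 0, z = 30 mm, axes as the tray's. The stone then spans two rubber-topped rests 58 mm wide, upper faces at z = 30 mm: jaw-side rest x = -96 to -44 mm, guard-side rest x = +50 to +84 mm. The gap between is open down to two thin steel rods (tops at z = 17 mm).
- guard_stop (a point): Centre of the face of the rubber stop on the foot of the splash guard, at tray x = +80 mm, z = 42 mm; the stop is 60 mm wide and reaches from z = 31 to 53 mm. Above it the splash guard, a wall 150 mm wide with its inner face at x = +84 mm, rises to z = 110 mm.
- jaw_face (a point): Centre of the face of the sprung orange jaw, a square-edged block 36 mm wide, z = 31 to 46 mm, sliding over the jaw-side rest. Fully out, the face is at tray x = -62 mm: 142 mm to the stop, so the stone does not go in level. Slope it about 30 degrees, raised end just inside the guard, low end on the jaw-side rest, push the jaw back with the low end and lower the raised end.
- jaw (a joint): Travel of the sprung jaw in metres along -x of the tray: 0 fully out, 0.018 when the stone is clamped, 0.026 fully pushed in (hard stop). Its spring pushes the jaw out with 3.6 N at 0, 7.2 N at 0.018 and 8.8 N at 0.026.
- mug: White mug with dark dots, 82 x 114 x 91 mm, bystander; origin at the centre of its underside.
- red_onion: Red onion, 84 x 81 x 82 mm, bystander; origin at the centre of its underside.
- brush: Grey washing-up brush lying at the left, 265 mm long, bystander; origin at the centre of its underside.
- glass: Clear tumbler, 77 x 77 x 89 mm, bystander; origin at the centre of its underside.

How it is judged (in metres and radians):
At the end, for the whole second after the job is handed in: The stone lies flat (within 2 degrees) on both rests of the tray, its middle within 4 mm lengthwise and 10 mm sideways of the seat, straight within 5 degrees, the sprung jaw pushed in 14.5 to 21.5 mm by it, released and at rest (value of joint jaw between 0.0145 and 0.0215 m and x of stone in the frame of pond between -0.004 and 0.004 m and y of stone in the frame of pond between -0.01 and 0.01 m and z of stone in the frame of pond between 0.0265 and 0.033 m and angle between stone's own z axis and vertical below 0.04 rad and angle between the x axis of stone and the x axis of pond, either way round below 0.09 rad and linear speed of stone below 0.02 m/s and contact force between stone and the fingers below 0.1 N); the robot touches nothing.
It fails at once if a bystander (mug, glass, onion or brush) is moved by more than 25 mm (distance of any of mug, red_onion, brush, glass from where it was at the start of the episode above 0.025 m).
It also fails if it takes over 48 s, if anything falls off the work surface, if the arm or the gripper's body presses on something with over 40 N, if the wrist force passes 120 N, or if a joint passes its speed limit or range.

## Working session

There is one attempt and no reset: what is moved stays moved. The work goes in short steps, Python scripts to look and compute and a tool call to move; the robot and the scene stay as the last step left them, time stands still between calls to the robot, and variables do not carry over. Pictures are saved under pics/ and viewed, at most 10 in all, crops included, and the job is handed in when it is done.

Besides the shell and the picture viewer there is one more tool, called after ">>>" by a JSON object that holds its "method" and its "body", one argument or row to a line. servo_tool: Moves the arm, as the interface text tells. Shift numbers are shares of 200 mm and turn numbers shares of 90 degrees, none past 1 either way. Its arguments: {"type":"object","properties":{"linear":{"type":"array","items":{"type":"array","items":{"type":"number","minimum":-1,"maximum":1}}},"spin":{"type":"array","items":{"type":"number","minimum":-1,"maximum":1}},"hand":{"type":"number"}},"required":["linear","spin"]}

```bash
mkdir -p pics
python3 - <<'E'
from plant import monitor, optics, workorder
import cv2
for n in("top","scene"):
    d=optics.capture(n);cv2.imwrite(f"pics/{n}0.png",d["frame"]);print(n,d["K"],d["D"],d["world_to_cam"])
print(monitor.get_obs())
E
```

```text
top [[434.28691182   0.         276.9275962 ]
 [  0.         434.28691182 221.79113951]
 [  0.           0.           1.        ]] [-0.07923238  0.          0.          0.          0.        ] [[ 2.72004794e-01 -9.62292807e-01 -2.43823627e-03 -7.71414492e+01]
 [-8.44278057e-01 -2.37429037e-01 -4.80439398e-01  5.75119960e+02]
 [ 4.61744469e-01  1.32740369e-01 -8.77024538e-01  1.19566614e+03]
 [ 0.00000000e+00  0.00000000e+00  0.00000000e+00  1.00000000e+00]]
scene [[413.36902481   0.         276.67225554]
 [  0.         413.36902481 208.39651086]
 [  0.           0.           1.        ]] [-0.06112363  0.          0.          0.          0.        ] [[ 6.21571342e-01 -7.83356561e-01 -1.25095460e-03 -3.19286222e+02]
 [-5.27357410e-01 -4.17261315e-01 -7.40126447e-01  4.05600919e+02]
 [ 5.79260933e-01  4.60701089e-01 -6.72466562e-01  7.56272887e+02]
 [ 0.00000000e+00  0.00000000e+00  0.00000000e+00  1.00000000e+00]]
{'time': 0.1, 'joint_positions': array([ 1.10400143e+00,  3.42647519e-01,  1.52491994e+00,  3.18605872e-05,
        1.27537886e+00, -1.46005021e-01]), 'dq': array([-3.19924788e-03, -1.63576553e-03, -2.40130798e-03,  2.98003712e-05,
        1.53880206e-03, -6.94784076e-04]), 'tau': array([ 2.96538266e-03, -4.32004988e+01, -2.44698411e+01,  7.21876253e-02,
        5.25340042e-02, -2.24427401e-05]), 'tool_pos': array([165.3517757 , 497.90712991, 226.11786335]), 'tcp_rot': array([-3.14025783e+00, -2.27083752e-04,  2.82079333e+00]), 'contact_force': array([ 0.62295776, -1.45161374,  0.48404463]), 'moment': array([ 0.0127866 , -0.02409581, -0.06570644]), 'finger_force': 0.0, 'grip_width': 91.7133931274012}
```

View pics/top0.png

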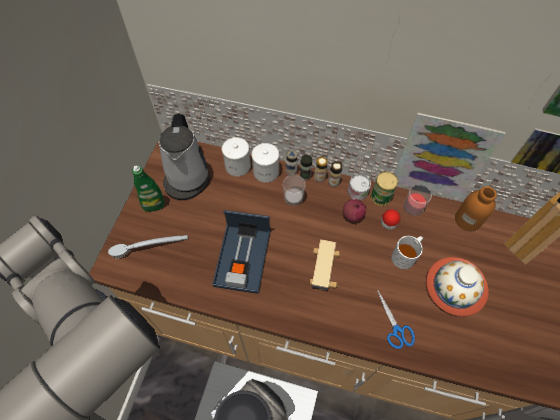

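View pics/scene0.png

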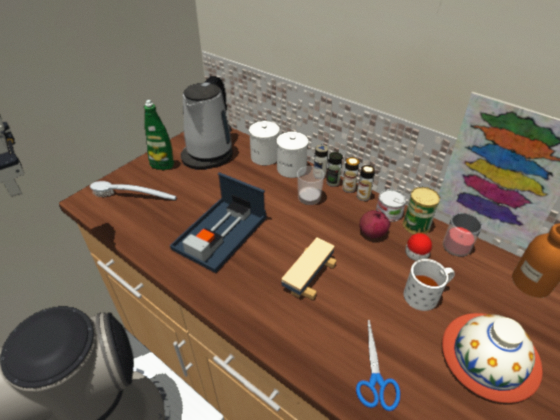

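Top view shows the tray around (243,252) with the splash guard at the top (247,220), and the stone on its rest at about (324,264). The bystanders are clear of both. I'll enlarge these areas.

Run:
```python
import cv2
a=cv2.imread("pics/top0.png")[205:305,205:345]
cv2.imwrite("pics/c1.png",cv2.resize(a,None,fx=5.7,fy=5.7,interpolation=cv2.INTER_CUBIC))
a=cv2.imread("pics/scene0.png")[170:305,165:345]
cv2.imwrite("pics/c2.png",cv2.resize(a,None,fx=4.4,fy=4.4,interpolation=cv2.INTER_CUBIC))
```

```text
(no output)
```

View pics/c1.png

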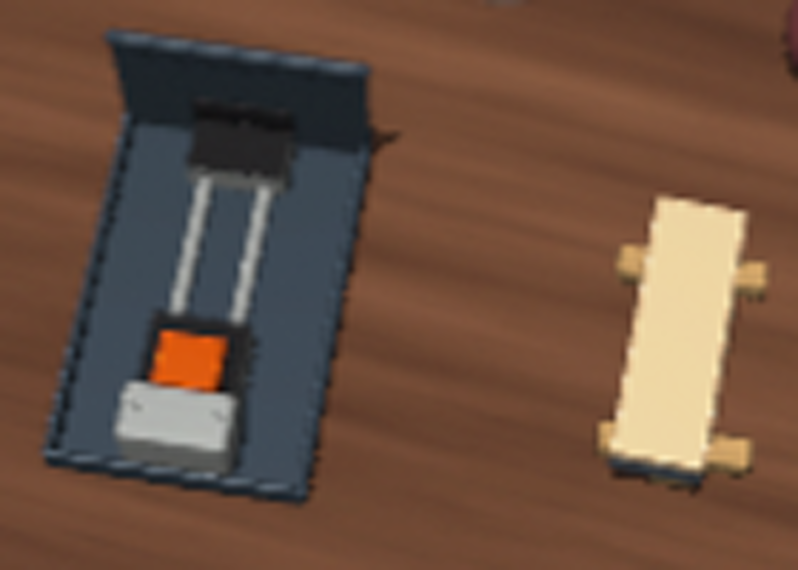

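View pics/c2.png

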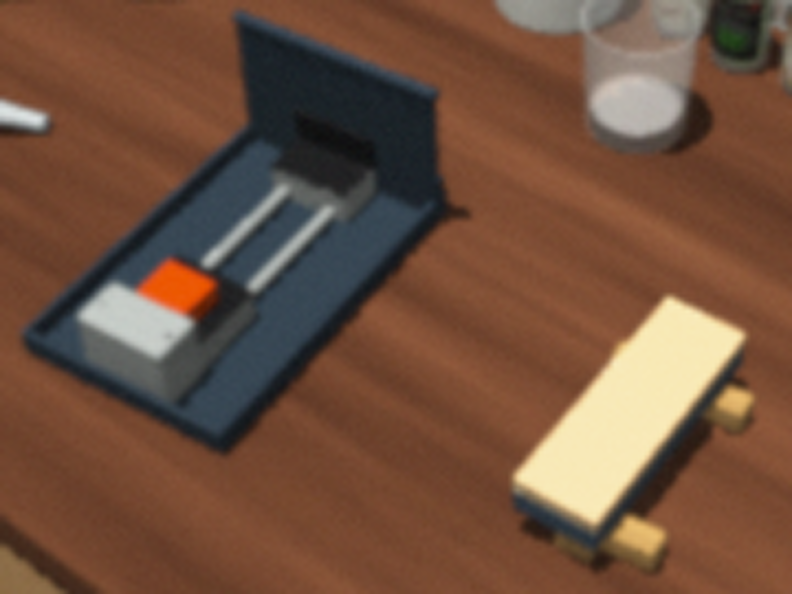

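The crops give clear corners of the housing, jaw, guard and stone top. I'll fit x, y and yaw jointly from both views.

```bash
cat > h.py <<'E'
import numpy as np, cv2
from scipy.optimize import least_squares
from plant import optics
C={n:optics.capture(n) for n in("top","scene")}
def proj(n,P):
    c=C[n];T=c["world_to_cam"];return cv2.projectPoints(np.float64(P),cv2.Rodrigues(T[:3,:3])[0],T[:3,3],c["K"],np.array(c["D"]))[0][:,0]
def w(p,P):
    c,s=np.cos(p[2]),np.sin(p[2]);P=np.float64(P);return np.c_[p[0]+c*P[:,0]-s*P[:,1],p[1]+s*P[:,0]+c*P[:,1],P[:,2]]
def px(q,f,o): return (np.float64(q)+.5)/f-.5+np.array(o)
def fit(obs,p0):
    r=lambda p:np.concatenate([proj(n,w(p,P))-q for n,P,q in obs])
    s=least_squares(lambda p:r(p).ravel(),p0,loss="soft_l1",x_scale=[10,10,.1]);print(np.round(s.x,3));print(np.round(r(s.x),1).tolist());return s.x
E
python3 - <<'E'
from h import *
H=[(-96,31,52),(-96,-31,52),(-130,31,52),(-130,-31,52),(-62,18,46),(-62,-18,46),(84,75,110),(84,-75,110)]
t=px([(127,381),(238,393),(115,432),(230,447),(162,330),(228,337),(113,43),(367,73)],5.7,(205,205))
s=px([(118,284),(197,318),(78,317),(160,358),(175,259),(217,292),(240,18),(433,97)],4.4,(165,170))
p=fit([("top",H,t),("scene",H,s)],[450,200,0.2]);fit([("top",H,t)],p);fit([("scene",H,s)],p)
S=[(80,26,46),(80,-26,46),(-80,26,46),(-80,-26,46)]
t=px([(657,197),(746,213),(610,457),(703,470)],5.7,(205,205))
s=px([(670,297),(745,337),(514,482),(597,528)],4.4,(165,170))
p=fit([("top",S,t),("scene",S,s)],[450,0,0.2]);fit([("top",S,t)],p);fit([("scene",S,s)],p)
E
```

```text
[5.12628e+02 1.80438e+02 1.13000e-01]
[[0.1, -1.1], [-0.1, -0.2], [-0.1, -0.1], [-0.8, 0.4], [0.4, -0.5], [-0.1, -0.1], [-0.6, -1.7], [0.5, -0.4], [-0.5, -0.2], [0.5, 1.5], [-0.3, 0.5], [0.2, 1.1], [-0.8, 1.0], [0.6, -1.2], [-0.6, 0.1], [0.7, 0.5]]
[5.11307e+02 1.80134e+02 1.19000e-01]
[[0.3, -0.6], [0.1, 0.2], [0.1, 0.5], [-0.6, 0.8], [0.5, -0.1], [-0.0, 0.3], [-0.8, -1.2], [0.3, -0.2]]
[5.14092e+02 1.81448e+02 1.08000e-01]
[[-0.5, -0.8], [0.4, 1.0], [-0.3, -0.1], [0.1, 0.5], [-0.7, 0.5], [0.6, -1.7], [-0.3, -0.4], [0.8, 0.2]]
[ 5.27436e+02 -8.72450e+01  7.00000e-02]
[[-0.0, -0.6], [-0.0, -0.5], [0.0, -1.3], [0.2, -0.4], [-0.6, 1.0], [0.3, 0.4], [-0.4, 0.4], [-0.1, 0.3]]
[ 5.25026e+02 -8.76300e+01  7.00000e-02]
[[-0.1, 0.1], [-0.1, 0.1], [-0.0, -0.5], [0.2, 0.3]]
[ 5.29005e+02 -8.67160e+01  7.10000e-02]
[[-0.5, 0.5], [0.5, -0.1], [-0.1, -0.1], [0.1, -0.2]]
```

>>> {"method": "servo_tool", "body": {
  "linear": [
    [0,0,0],
    [0,0,0],
    [0,0,0],
    [-0.114,-0.2175,0],
    [-0.114,-0.2175,0],
    [-0.114,-0.2175,0],
    [-0.114,-0.2175,0],
    [-0.114,-0.2175,0]
  ],
  "spin": [-0.083,-0.083,-0.083,0,0,0,0,0],
  "hand": 1
}}

```text
time: 1.2
tool_pos: [295.1, 287.9, 226.8]
tcp_rot: [3.141, 0.0, -3.071]
contact_force: [-0.5, -0.1, -0.6]
grip_width: 91.9
finger_force: 0.0
```

>>> {"method": "servo_tool", "body": {
  "linear": [
    [-0.114,-0.2175,0],
    [-0.114,-0.2175,0],
    [-0.114,-0.2175,0],
    [-0.114,-0.2175,0],
    [-0.114,-0.2175,0],
    [-0.114,-0.2175,0],
    [-0.114,-0.2175,0],
    [-0.114,-0.2175,0]
  ],
  "spin": [0,0,0,0,0,0,0,0]
}}

```text
time: 2.2
tool_pos: [501.5, -46.6, 226.6]
tcp_rot: [3.141, 0.0, -3.072]
contact_force: [-0.2, 0.7, 0.2]
grip_width: 91.7
finger_force: 0.0
```

```bash
cat > go.py <<'E'
import sys,numpy as np
from plant import monitor
from scipy.spatial.transform import Rotation as R
o=monitor.get_obs();T=np.array(list(map(float,sys.argv[1:4])));M=R.from_euler("xyz",o["tcp_rot"]).as_matrix()
print(o["time"],o["tool_pos"].round(1),o["tcp_rot"].round(3),o["contact_force"].round(1),"delta",(M.T@(T-o["tool_pos"])/200).round(3))
if len(sys.argv)>4:
    d=-(float(sys.argv[4])-o["tcp_rot"][2]);print("spin",round(((d+np.pi)%(2*np.pi)-np.pi)/(np.pi/2),3))
E
python3 go.py 527.4 -87.2 14 -3.0716
```

```text
2.2 [501.5 -46.6 226.6] [ 3.141  0.    -3.072] [-0.2  0.7  0.2] delta [-0.115 -0.212  1.063]
spin 0.0
```

>>> {"method": "servo_tool", "body": {
  "linear": [
    [-0.115,-0.212,0],
    [0,0,0.2],
    [0,0,0.2],
    [0,0,0.2],
    [0,0,0.2],
    [0,0,0.15],
    [0,0,0.113],
    [0,0,0]
  ],
  "spin": [0,0,0,0,0,0,0,0]
}}

```text
time: 3.2
tool_pos: [525.6, -85.3, 12.5]
tcp_rot: [3.14, -0.004, -3.071]
contact_force: [-0.1, 0.2, 0.5]
grip_width: 91.6
finger_force: 0.0
```

>>> {"method": "servo_tool", "body": {
  "linear": [
    [0,0,0],
    [0,0,0],
    [0,0,0],
    [0,0,0],
    [0,0,0],
    [0,0,0],
    [0,0,0],
    [0,0,0]
  ],
  "spin": [0,0,0,0,0,0,0,0],
  "hand": -1
}}

```text
time: 4.2
tool_pos: [527.0, -85.7, 14.4]
tcp_rot: [-3.142, 0.0, -3.071]
contact_force: [-1.5, 1.3, 5.5]
grip_width: 51.7
finger_force: 30.0
```

>>> {"method": "servo_tool", "body": {
  "linear": [
    [0,0,-0.1],
    [0,0,-0.2],
    [0,0,-0.2],
    [0,0,-0.2],
    [0,0,-0.1],
    [0,0,0],
    [0,0,0],
    [0,0,0]
  ],
  "spin": [0,0,0,0,0,0,0,0]
}}

```text
time: 5.2
tool_pos: [526.1, -85.5, 172.5]
tcp_rot: [3.14, -0.003, -3.071]
contact_force: [-0.1, 0.0, -3.3]
grip_width: 51.9
finger_force: 30.0
```

```bash
python3 go.py 539.4 183.4 120 -3.0286
```

```text
5.2 [526.1 -85.5 172.5] [ 3.140e+00 -3.000e-03 -3.071e+00] [-0.1  0.  -3.3] delta [-0.162  1.336  0.264]
spin -0.027
```

>>> {"method": "servo_tool", "body": {
  "linear": [
    [-0.02,0.15,0],
    [-0.025,0.2,0],
    [-0.025,0.2,0],
    [-0.025,0.2,0],
    [-0.025,0.2,0],
    [-0.022,0.2,0],
    [-0.02,0.186,0],
    [0,0,0.1]
  ],
  "spin": [0,0,0,0,0,0,0,-0.027]
}}

```text
time: 6.2
tool_pos: [540.8, 186.0, 154.1]
tcp_rot: [3.141, 0.002, -3.025]
contact_force: [0.5, -0.7, -4.8]
grip_width: 51.8
finger_force: 30.0
```

```bash
python3 go.py 539.4 183.4 120 -3.0286
python3 - <<'E'
from h import *
a=C["top"]["frame"][190:310,190:330];b=C["scene"]["frame"][130:270,150:310]
cv2.imwrite("pics/c3.png",np.hstack([cv2.resize(a,(400,343),interpolation=2),cv2.resize(b,(392,343),interpolation=2)]))
E
```

```text
6.2 [540.8 186.  154.1] [ 3.141e+00  2.000e-03 -3.025e+00] [ 0.5 -0.7 -4.8] delta [ 0.009 -0.012  0.17 ]
spin 0.003
```

View pics/c3.png

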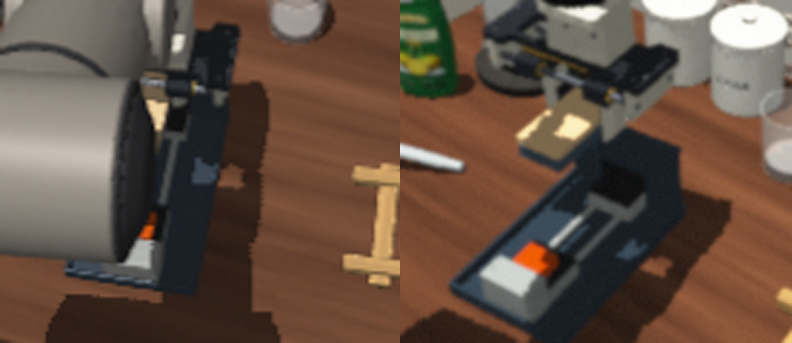

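The stone is held level at mid-length over the tray; the scene camera sees its near end at (560,135), while the arm hides it from the top camera. Next I'll tilt it by lowering its guard end onto the top of the splash guard.

>>> {"method": "servo_tool", "body": {
  "linear": [
    [0.009,-0.012,0.1],
    [0,0,0.1],
    [0,0,0.03],
    [0,0,0.02],
    [0,0,0.02],
    [0,0,0.02],
    [0,0,0],
    [0,0,0]
  ],
  "spin": [0,0,0,0,0,0,0,0]
}}

```text
time: 7.3
tool_pos: [539.0, 180.4, 96.3]
tcp_rot: [-3.142, 0.0, -3.029]
contact_force: [-2.2, -2.0, 2.7]
grip_width: 51.8
finger_force: 30.0
```

>>> {"method": "servo_tool", "body": {
  "linear": [
    [0,0,0.02],
    [0,0,0.02],
    [0,0,0.02],
    [0,0,0.02],
    [0,0,0.02],
    [0,0,0.02],
    [0,0,0],
    [0,0,0]
  ],
  "spin": [0,0,0,0,0,0,0,0]
}}

```text
time: 8.3
tool_pos: [538.2, 180.6, 71.5]
tcp_rot: [3.141, -0.002, -3.029]
contact_force: [-0.5, 0.6, -3.0]
grip_width: 52.2
finger_force: 30.0
```

```bash
python3 go.py 539.4 183.4 71 -3.0286
python3 - <<'E'
from h import *
b=C["scene"]["frame"][130:270,150:310]
cv2.imwrite("pics/c4.png",cv2.resize(b,(640,560),interpolation=2))
E
```

```text
8.3 [538.2 180.6  71.5] [ 3.141e+00 -2.000e-03 -3.029e+00] [-0.5  0.6 -3. ] delta [-0.008  0.013  0.002]
spin -0.0
```

View pics/c4.png

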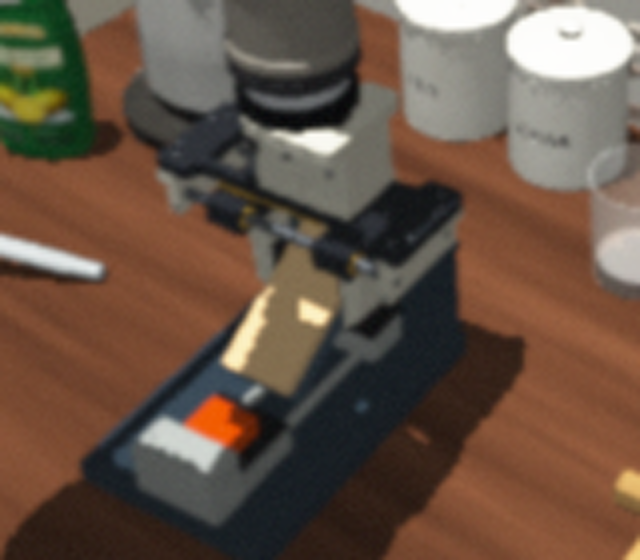

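The stone is tilted, with its low top edge at crop (223,365)-(290,393). I'll work out the angle from that.

```bash
cat > tilt.py <<'E'
from h import *
from plant import monitor
def tilt(q,n="scene",corners=((-80,26,13),(-80,-26,13)),th0=.5):
    o=monitor.get_obs();t=o["tool_pos"];yaw=o["tcp_rot"][2]+np.pi;L=np.float64(corners)
    def W(p):
        th,sl=p;u=L[:,0]+sl;z=L[:,2];P=np.c_[u*np.cos(th)-z*np.sin(th),L[:,1],t[2]+19+u*np.sin(th)+z*np.cos(th)]
        return w([t[0],t[1],yaw],P)
    s=least_squares(lambda p:np.r_[(proj(n,W(p))-q).ravel(),p[1]*.1],[th0,0])
    print("deg",np.degrees(s.x[0]).round(1),"slide",s.x[1].round(1),(proj(n,W(s.x))-q).round(1).tolist())
E
python3 - <<'E'
from tilt import *
tilt(px([(223,365),(290,393)],4,(150,130)))
E
```

```text
deg 33.2 slide 5.3 [[0.4, -0.2], [-0.5, 0.3]]
```

>>> {"method": "servo_tool", "body": {
  "linear": [
    [0.02,0,-0.01],
    [0.03,0.013,0.01],
    [0.03,0,0],
    [0.03,0,0],
    [0.015,0,0],
    [0,0,0],
    [0,0,0],
    [0,0,0]
  ],
  "spin": [0,0,0,0,0,0,0,0]
}}

```text
time: 9.5
tool_pos: [514.1, 180.4, 72.3]
tcp_rot: [3.141, 0.001, -3.029]
contact_force: [1.5, 0.4, -1.4]
grip_width: 51.7
finger_force: 30.0
```

```bash
python3 go.py 512.6 180.4 71 -3.0286
python3 - <<'E'
from h import *
b=C["scene"]["frame"][130:270,150:310]
cv2.imwrite("pics/c5.png",cv2.resize(b,(640,560),interpolation=2))
E
```

```text
9.5 [514.1 180.4  72.3] [ 3.141e+00  1.000e-03 -3.029e+00] [ 1.5  0.4 -1.4] delta [0.008 0.001 0.007]
spin -0.0
```

View pics/c5.png

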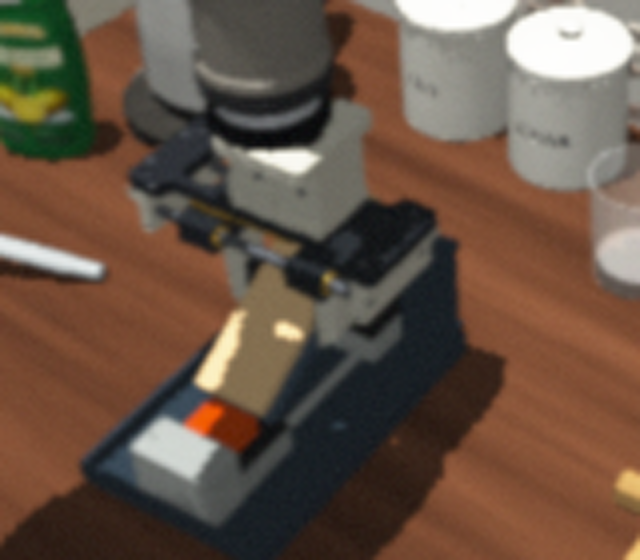

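The low top edge is now at crop (195,388)-(262,417), just over the front of the jaw.

Run:
```python
from tilt import *
tilt(px([(195,388),(262,417)],4,(150,130)))
```

```text
deg 33.7 slide 3.3 [[0.4, -0.2], [-0.5, 0.2]]
```

>>> {"method": "servo_tool", "body": {
  "linear": [
    [0,0,0.01],
    [0,0,0.01],
    [0,0,0.01],
    [0.01,0,0],
    [0.01,0,0],
    [0.01,0,0],
    [0.01,0,0],
    [0,0,0]
  ],
  "spin": [0,0,0,0,0,0,0,0]
}}

```text
time: 10.7
tool_pos: [506.2, 179.4, 66.3]
tcp_rot: [3.142, 0.001, -3.029]
contact_force: [5.7, 0.4, 0.0]
grip_width: 51.8
finger_force: 30.0
```

>>> {"method": "servo_tool", "body": {
  "linear": [
    [0.01,0,0],
    [0.01,0,0],
    [0.01,0,0],
    [0.01,0,0],
    [0.005,0,0],
    [0,0,0.005],
    [0,0,0],
    [0,0,0]
  ],
  "spin": [0,0,0,0,0,0,0,0]
}}

```text
time: 11.7
tool_pos: [498.5, 178.5, 66.1]
tcp_rot: [3.141, 0.004, -3.029]
contact_force: [6.9, -0.3, 4.8]
grip_width: 51.8
finger_force: 30.0
```

```bash
python3 go.py 512.6 180.4 71 -3.0286
python3 - <<'E'
from h import *
b=C["scene"]["frame"][130:270,150:310]
cv2.imwrite("pics/c6.png",cv2.resize(b,(640,560),interpolation=2))
E
```

```text
11.7 [498.5 178.5  66.1] [ 3.141  0.004 -3.029] [ 6.9 -0.3  4.8] delta [-0.071  0.002 -0.024]
spin -0.0
```

View pics/c6.png

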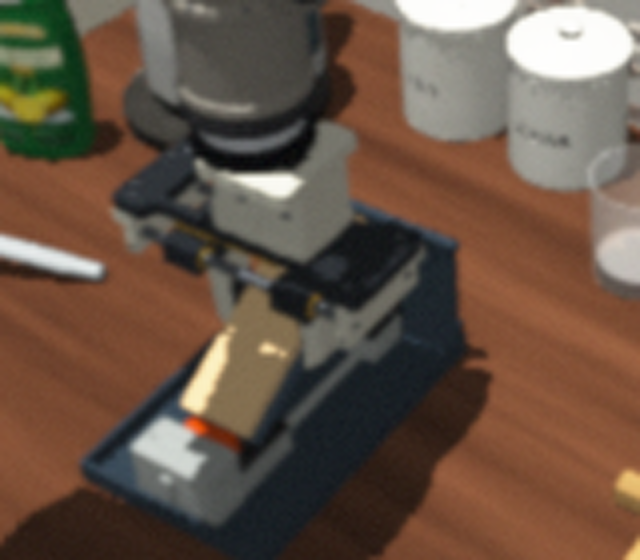

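The stone is still tilted with its low end on the jaw-side rest (edge at crop (184,405)-(247,436)), and about two thirds of the jaw is hidden.

Run:
```python
from tilt import *
tilt(px([(184,405),(247,434)],4,(150,130)))
```

```text
deg 32.8 slide 6.1 [[-0.1, -0.2], [0.0, 0.3]]
```

>>> {"method": "servo_tool", "body": {
  "linear": [
    [-0.004,0,0.011],
    [-0.004,0,0.011],
    [-0.004,0,0.012],
    [-0.004,0,0.012],
    [-0.004,0,0.011],
    [-0.004,0,0.011],
    [0,0,0],
    [0,0,0]
  ],
  "spin": [0,0,0,0,0,0,0,0]
}}

```text
time: 12.9
tool_pos: [503.1, 179.0, 52.2]
tcp_rot: [3.141, 0.004, -3.029]
contact_force: [7.9, 1.2, 2.4]
grip_width: 51.8
finger_force: 30.0
```

>>> {"method": "servo_tool", "body": {
  "linear": [
    [-0.003,0,0.011],
    [-0.003,0,0.011],
    [-0.002,0,0.012],
    [-0.002,0,0.012],
    [-0.002,0,0.011],
    [-0.002,0,0.011],
    [0,0,0],
    [0,0,0]
  ],
  "spin": [0,0,0,0,0,0,0,0]
}}

```text
time: 13.9
tool_pos: [505.6, 179.4, 38.3]
tcp_rot: [3.141, 0.003, -3.029]
contact_force: [7.5, 1.1, 0.2]
grip_width: 51.7
finger_force: 30.0
```

```bash
python3 go.py 508.1 179.9 24 -3.0286
python3 - <<'E'
from h import *
b=C["scene"]["frame"][130:270,150:310]
cv2.imwrite("pics/c7.png",cv2.resize(b,(640,560),interpolation=2))
E
```

```text
13.9 [505.6 179.4  38.3] [ 3.141e+00  3.000e-03 -3.029e+00] [7.5 1.1 0.2] delta [-0.012  0.001  0.072]
spin -0.0
```

View pics/c7.png

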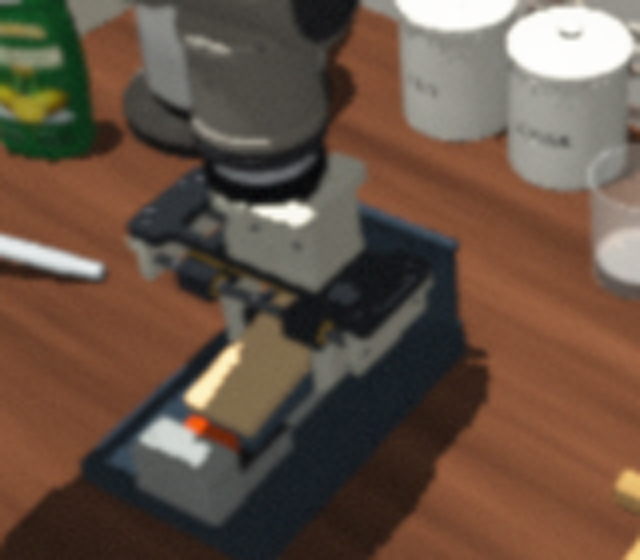

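The stone is at a shallow tilt with its end on the orange jaw; the forces match about 19 mm of jaw travel. I'll finish lowering it.

>>> {"method": "servo_tool", "body": {
  "linear": [
    [-0.002,0,0.012],
    [-0.002,0,0.012],
    [-0.002,0,0.012],
    [-0.001,0,0.012],
    [-0.001,0,0.01],
    [0,0,0.008],
    [0,0,0.006],
    [0,0,0]
  ],
  "spin": [0,0,0,0,0,0,0,0]
}}

```text
time: 15.0
tool_pos: [508.0, 179.8, 24.6]
tcp_rot: [3.141, 0.005, -3.029]
contact_force: [7.2, 1.9, 4.7]
grip_width: 51.6
finger_force: 30.0
```

>>> {"method": "servo_tool", "body": {
  "linear": [
    [0,0,0.006],
    [0,0,0.004],
    [0,0,0],
    [0,0,0],
    [0,0,0],
    [0,0,0],
    [0,0,0],
    [0,0,0]
  ],
  "spin": [0,0,0,0,0,0,0,0]
}}

```text
time: 16.0
tool_pos: [508.1, 179.8, 23.7]
tcp_rot: [3.141, 0.006, -3.028]
contact_force: [4.5, 0.5, 14.6]
grip_width: 51.4
finger_force: 30.0
```

>>> {"method": "servo_tool", "body": {
  "linear": [
    [0,0,0],
    [0,0,0],
    [0,0,0],
    [0,0,0],
    [0,0,0],
    [0,0,0],
    [0,0,0],
    [0,0,0]
  ],
  "spin": [0,0,0,0,0,0,0,0],
  "hand": 1
}}

```text
time: 17.0
tool_pos: [506.0, 179.4, 21.6]
tcp_rot: [3.142, 0.0, -3.029]
contact_force: [1.3, -0.4, 1.2]
grip_width: 91.7
finger_force: 0.0
```

>>> {"method": "servo_tool", "body": {
  "linear": [
    [0,0,-0.05],
    [0,0,-0.1],
    [0,0,-0.2],
    [0,0,-0.2],
    [0,0,-0.2],
    [0,-0.2,-0.1],
    [0,-0.25,0],
    [0,-0.25,0]
  ],
  "spin": [0,0,0,0,0,0,0,0]
}}

```text
time: 18.0
tool_pos: [521.9, 39.1, 192.8]
tcp_rot: [-3.141, 0.002, -3.028]
contact_force: [0.4, -0.4, -1.4]
grip_width: 92.0
finger_force: 0.0
```

>>> {"method": "servo_tool", "body": {
  "linear": [
    [0,-0.25,0],
    [0,-0.25,0],
    [0,-0.25,0],
    [0,0,0],
    [0,0,0],
    [0,0,0],
    [0,0,0],
    [0,0,0]
  ],
  "spin": [0,0,0,0,0,0,0,0]
}}

```text
time: 19.0
tool_pos: [538.7, -108.0, 191.6]
tcp_rot: [3.142, 0.0, -3.028]
contact_force: [-0.3, -0.0, 0.4]
grip_width: 92.0
finger_force: 0.0
```

Run:
```python
from h import *
a=C["top"]["frame"][200:300,205:285];b=C["scene"]["frame"][165:275,165:275]
cv2.imwrite("pics/c8.png",np.hstack([cv2.resize(a,(400,500),interpolation=2),cv2.resize(b,(400,400),interpolation=2)][:1]+[cv2.copyMakeBorder(cv2.resize(b,(400,400),interpolation=2),0,100,0,0,cv2.BORDER_CONSTANT)]))
p=[512.6,180.4,.113]
S=[(80,26,56),(80,-26,56),(-80,26,56),(-80,-26,56)]
print("expected",((proj("top",w(p,S))-(205,200)+.5)*5-.5).round().tolist(),((proj("scene",w(p,S))-165+.5)*400/110-.5+(400,0)).round().tolist())
```

```text
expected [[175.0, 110.0], [252.0, 122.0], [124.0, 329.0], [205.0, 342.0]] [[650.0, 112.0], [705.0, 136.0], [515.0, 237.0], [573.0, 265.0]]
```

View pics/c8.png

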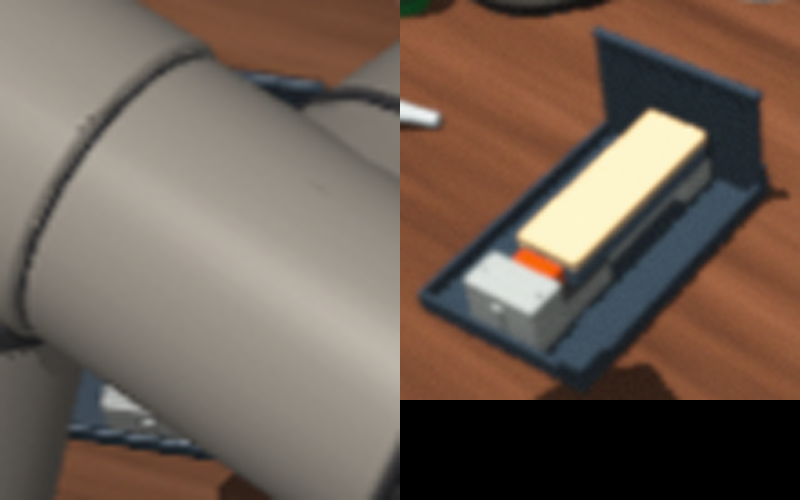

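The stone lies level and straight, pale side up, with its corners at (650,109), (706,135), (517,236), (573,265), all close to the expected seat. I'll check this numerically.

Run:
```python
from h import *
S=[(80,26,56),(80,-26,56),(-80,26,56),(-80,-26,56)]
q=(np.float64([(650,109),(706,135),(517,236),(573,265)])-(400,0)+.5)*110/400-.5+165
p=fit([("scene",S,q)],[512,180,.11])
for t in([512.6,180.4,.113],[514.1,181.4,.108]):
    d=p-t;c,s=np.cos(t[2]),np.sin(t[2]);print("tray frame",c*d[0]+s*d[1],-s*d[0]+c*d[1],d[2])
```

```text
[5.13870e+02 1.80689e+02 1.14000e-01]
[[0.1, 0.6], [-0.1, -0.2], [-0.3, -0.0], [0.2, -0.2]]
tray frame 1.294710706705297 0.1439476227686033 0.000736000219479338
tray frame -0.3050758824204662 -0.6820690608979679 0.0057360002194793425
```

Measured with the same camera as the tray, the stone is within 1 mm and 0.01 rad of the seat, so I'm handing the job in.

```bash
python3 -c "
from plant import workorder
print(workorder.close_job())"
```

```text
the job is handed in; nothing more can be done
None
```

The stone is clamped flat, straight and pale side up on the tray, within about 1 mm of the seat by the last camera fit; I released it and handed the job in at about 19 s, but no verdict was returned.

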